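# Lock the cover ring of a second stage

## Task

The cover ring has just been screwed onto the black second stage, face up in its nest on the turntable, and still has to be locked. Run a fingertip lightly along the top edge of the grey cover ring, on the side away from the inlet fitting, until it drops into the locking notch, then press the lock tab inside the notch down until it is fully home and take the hand away. Only touch and press, without leaning hard on it: leave the second stage seated in its nest, and leave the mouthpiece, lever arm and brass poppet housing where they lie.

Things in the scene. Friction and masses are not known exactly. Their poses are not given: they have to be found in the camera images.
- housing: black round second-stage case, 100 mm across, lying face up, loose (about 300 g) in a white nest that keeps it from turning but not from being lifted. Origin on its vertical axis, 66 mm below the ring's top; z up; +x along the inlet, a 20 mm thick side tube reaching 86 mm from the axis, 28 mm above the origin; along -x at that height a short knob reaches 62 mm
- ring_top (a point): centre of the smoky grey cover ring on the case, level with the ring's flat top edge; axes as the case's. Ring: outer radius 48 mm, inner 36 mm, 14 mm high. Inside it the purge cover is 11 mm below the top edge, its middle dome (radius 22 mm) 4 mm below. Ring and turntable are stiff (over 20 N at the edge) and stay put under a light stroke. Origin also marks the turntable's axis
- inlet_end (a point): free end of the steel inlet fitting, the side of the case where the notch is not: the ring's only notch has its middle within 50 degrees either side of the opposite direction (-x); exactly where is not tracked. The notch is 34 mm wide along the edge and goes through the ring's whole width, open on top, outside and inside
- lock_tab (a joint): how far the lock tab is pressed down in the notch, m: 0 standing up, 0.005 fully home. Black tab, centred in the notch, 18 mm along the edge by 11 mm, its middle 42 mm from the ring's axis; its top is 4 mm below the ring's top edge when up, 9 mm when home. Moves straight down, resists with about 6 N, stays where it is left
- mouthpiece: pale orange silicone mouthpiece lying loose on the mat, 64 by 30 mm and 41 mm high; origin at the centre of its underside
- lever_arm: small aluminium demand lever lying loose on the mat, 54 by 18 mm and 6 mm high; origin at the centre of its underside
- poppet_housing: brass poppet housing, a 56 mm long tube with two hexagon collars 17 mm across, lying loose on the mat; origin at the centre of its underside, x along the tube

How it is judged:
By the outcome, as a careful person would: the job done as asked, in the order asked, and still so for the second after the job is handed in, with the robot touching nothing.
It also fails if it takes over 61 s, if anything falls off the work surface, if the arm or the gripper's body presses on something with over 40 N, if the wrist force passes 120 N, or if a joint passes its speed limit or range.

## Robot

A 6-joint arm with a two-finger parallel gripper is mounted at the origin on the work surface. World frame = base frame: x ahead of the robot, y to its left, z up, the work surface at z = 0. Lengths are in mm, angles in rad, forces in N, time in s.
With the tool pointing down it reaches from about 350 to 975 mm from the base axis. Payload 7.1 kg.
Tool frame: the origin (TCP) lies on the front face of the gripper's body, between the roots of the fingers; the fingertips stand 80 mm ahead of it and the grasp point (between the pads) lies 61 mm ahead of it (env.tips_ahead is the distance from the TCP to the fingertips, in mm); z points along the fingers, y is the direction in which the jaws open and shut (so a half turn about z gives the same grasp; the last joint's range is limited). The gripper opens to 88 mm and grips with 3 to 60 N. Pads are 20 mm wide; open, the fingers measure 115 mm over their backs; the gripper's body (75 mm by 178 mm) begins 61 mm behind the grasp point.
Start: joints at [-1.294, 0.423, 1.63, -0, 1.089, -0.019], TCP at [182.209, -597.834, 302.675] pointing down, gripper open.
Joint ranges: [-3, 3], [-0.9, 2.11], [0.09, 2.58], [-1.31, 4.45], [0.11, 2.69], [-2.54, 2.54]. Speed limits (rad/s): [2.39, 2.39, 3.01, 3.14, 3.14, 3.14].

## Interface

Orientations are given as a unit quaternion [x, y, z, w].
In Python, from station import env, set_gripper, viewer, workorder gives the robot as it stands. Calls block until the motion is done:
- env.reach(position, orientation): joint-space move of the TCP to a pose.
- env.move_l(position, rot=None, rate=150, f_stop=None): straight line of the TCP; rot=None keeps the orientation; rate is the mean speed in mm/s. With f_stop (N) it stops when the force on the tool has changed by that much, and returns True; else False.
- env.move_joints(angles): joint-space move.
- set_gripper(opening): finger opening in mm; the grip force is fixed at half the most; returns when the fingers have stopped.
- env.hold(seconds).
- env.ik(position, orientation): joint angles nearest the present ones, or None.
- env.read_state(): the state.
- viewer.camera(name): name is "side" or "top"; returns the picture (480x640x3 uint8, blue, green, red); there is no depth.
- viewer.camera_params(name): a dict with "fx", "fy", "cx", "cy" (pixels), "pose" (4x4, takes a point from camera to world coordinates). Camera axes: x right, y up, looking along -z (the intrinsics and any distortion apply to the point x, -y, -z); pixel columns grow to the right and rows downward; lengths in mm; the calibration is good to about 2 mm. A picture is of the moment at which its call begins. camera_params takes no time and is no camera call.
A pose or a line that the arm cannot do raises env.IKError and nothing moves.
- workorder.sign_off(): hands the job in, once; it reports no verdict.
The state is a dict: "time_s": time; "qpos": joint angles; "dq": joint speeds; "tau": joint torques, N m; "tool_pos": TCP position; "orientation": TCP orientation; "force": force on the tool from outside, world axes, zero at the start; "wrist_torque": the same for the moment, N m; "width": finger opening in mm.
Only numpy, scipy, OpenCV 4.12 (cv2) and the standard library are available. Lean on these libraries where they do the work, as an engineer would, in place of code of your own. Each camera call takes 0.05 s, during which the arm holds its last target. There are 200 camera calls.

## Working session

There is one attempt and no reset: what is moved stays moved. The work goes in short steps, each a Python script; the robot and the scene stay as the last script left them, time stands still between calls to the robot, and variables do not carry over. Pictures are saved under pics/ and viewed, about 8 in all and at most 12, crops included, and the job is handed in when it is done.

```bash
mkdir -p pics; ls; python3 - <<'E'
from station import env,viewer
import cv2
for n in("top","side"):
    cv2.imwrite(f"pics/{n}0.png",viewer.camera(n)); p=viewer.camera_params(n); print(n,p)
s=env.read_state(); print(s['time_s'],s['orientation'],s['force'],s['width'],env.tips_ahead)
E
```

```text
pics
top {'fx': 472.450653883209, 'fy': 472.450653883209, 'cx': 322.5739363321946, 'cy': 235.31981245577117, 'pose': array([[ 1.27580543e-02,  9.86107137e-01, -1.65619884e-01,
         4.24084584e+02],
       [-9.99887617e-01,  1.12772979e-02, -9.87802049e-03,
         5.35766010e+01],
       [-7.87304174e-03,  1.65727295e-01,  9.86140192e-01,
         9.36210086e+02],
       [ 0.00000000e+00,  0.00000000e+00,  0.00000000e+00,
         1.00000000e+00]])}
side {'fx': 503.3255565282753, 'fy': 503.3255565282753, 'cx': 323.932090796335, 'cy': 239.91422508329308, 'pose': array([[ 9.51155888e-01,  1.68595019e-01, -2.58608191e-01,
         3.58901530e+02],
       [-3.08332251e-01,  4.77330693e-01, -8.22852740e-01,
        -5.75703712e+02],
       [-1.52872464e-02,  8.62398474e-01,  5.05999181e-01,
         4.97483699e+02],
       [ 0.00000000e+00,  0.00000000e+00,  0.00000000e+00,
         1.00000000e+00]])}
0.1 [ 9.89083623e-01  1.47353800e-01 -9.58409692e-05 -6.60287880e-04] [-0.82162485  0.05667978  0.81797659] 87.93625943899161 80.0
```

View pics/top0.png

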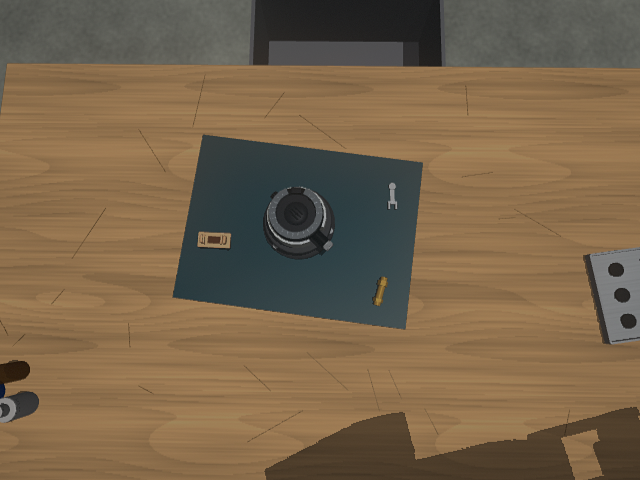

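View pics/side0.png

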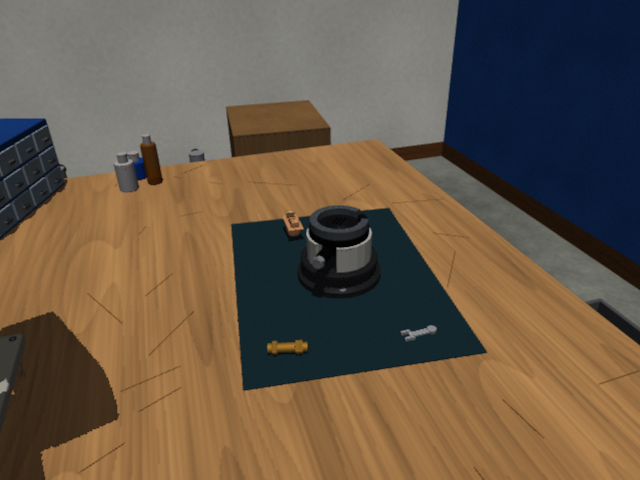

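The top view shows the ring around (296,212) and the inlet end near (328,245). The side view shows the ring around (339,222) and the inlet near (319,262). I'll enlarge both.

```bash
python3 - <<'E'
import cv2,numpy as np
a=cv2.imread("pics/top0.png")[170:270,245:350]; b=cv2.imread("pics/side0.png")[195:300,285:395]
f=lambda i:cv2.resize(np.clip((i/255.)**.6*255,0,255).astype(np.uint8),(400,400*i.shape[0]//i.shape[1]),interpolation=cv2.INTER_CUBIC)
a,b=f(a),f(b);h=min(len(a),len(b));cv2.imwrite("pics/crop0.png",np.hstack([a[:h],b[:h]]))
E
```

```text
(no output)
```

View pics/crop0.png

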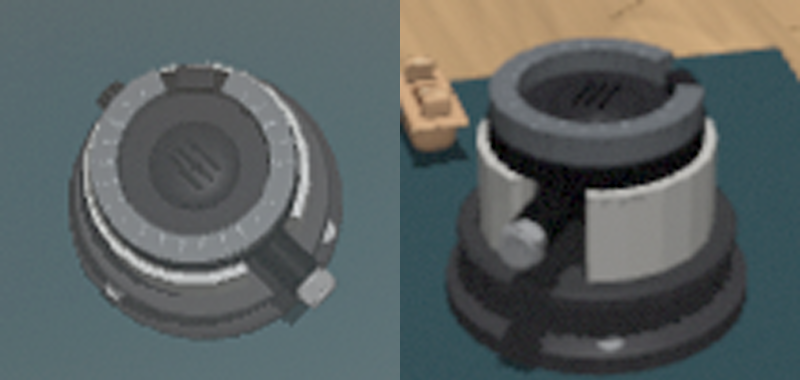

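The notch shows at crop (194,77), which is about top pixel (296,190). The inlet tip is at crop (316,286). Next I'll fit the ring pose from both views and overlay the model.

```bash
cat > h.py <<'E'
import numpy as np, cv2
from station import env,viewer,set_gripper
from scipy.spatial.transform import Rotation as R
def proj(n,P):
    p=viewer.camera_params(n);T=np.linalg.inv(p['pose'])
    c=np.atleast_2d(P)@T[:3,:3].T+T[:3,3]
    return np.c_[p['cx']+p['fx']*c[:,0]/-c[:,2],p['cy']+p['fy']*-c[:,1]/-c[:,2]]
def circ(c,r,n=180,dz=0):
    t=np.linspace(0,2*np.pi,n,endpoint=False);return np.array(c)+np.c_[r*np.cos(t),r*np.sin(t),0*t+dz]
E
cat > fit.py <<'E'
from h import *
from scipy.optimize import least_squares
k1,k2=400/105,400/110
# ext: left,right,top,bottom of the outer top-edge ellipse
et=np.array([245+86/k1,245+297/k1,170+64/k1,170+264/k1]); es=np.array([285+490/k2,285+704/k2,195+38/k2])
def ext(q): return np.array([q[:,0].min(),q[:,0].max(),q[:,1].min(),q[:,1].max()])
def res(c): return np.r_[ext(proj('top',circ(c,48)))-et, ext(proj('side',circ(c,48)))[:3]-es]
s=least_squares(res,[400,100,120]);c=s.x;print(c,s.fun)
def ray(n,uv,z):
    p=viewer.camera_params(n);d=p['pose'][:3,:3]@[(uv[0]-p['cx'])/p['fx'],-(uv[1]-p['cy'])/p['fy'],-1];o=p['pose'][:3,3]
    return o+d*(z-o[2])/d[2]
nt=ray('top',(245+195/k1,170+78/k1),c[2]-4)-c
it=ray('top',(245+317/k1,170+285/k1),c[2]-33)-c
i2=ray('side',(285+522/k2-400/k2,195+243/k2),c[2]-38)-c
for v in(nt,it,i2):print(v.round(1),np.hypot(*v[:2]).round(1),np.degrees(np.arctan2(v[1],v[0])).round(1))
an=np.arctan2(nt[1],nt[0]); u=np.array([np.cos(an),np.sin(an),0]);t=np.array([-u[1],u[0],0])
tab=[c+42*u+a*u+b*t+[0,0,-4] for a,b in((-5.5,-9),(5.5,-9),(5.5,9),(-5.5,9))]
no=[c+a*u+b*t for a,b in((33,-17),(44.9,-17),(44.9,17),(33,17))]
ims=[]
for n,x0,y0 in(('top',245,170),('side',285,195)):
    im=cv2.imread(f'pics/{n}0.png')[y0:y0+100,x0:x0+100];im=cv2.resize((np.power(im/255,.6)*255).astype('uint8'),(400,400),interpolation=2)
    for P,col in((circ(c,48),(0,255,0)),(circ(c,36),(0,255,0)),(tab,(0,0,255)),(no,(0,255,255))):
        cv2.polylines(im,[np.int32((proj(n,np.array(P))-[x0,y0]+.5)*4)],True,col,1)
    ims.append(im)
cv2.imwrite('pics/fit.png',np.hstack(ims))
E
sed -i 's/285+490/285-400\/k2*0+490/' fit.py
# side crop columns are offset by 400 in the mosaic
sed -i 's/285-400\/k2\*0+490\/k2/285+90\/k2/; s/285+704\/k2/285+304\/k2/' fit.py; python3 fit.py
```

```text
[602.17466052 111.28981374 110.7648018 ] [ 0.7611418  -0.91571778  0.38804389  0.46405875  0.42756963  0.32561303
 -0.28143724]
[43.  -0.6 -4. ] 43.0 -0.8
[-51.5 -59.7 -33. ] 78.8 -130.8
[-54.8 -57.5 -38. ] 79.4 -133.6
```

View pics/fit.png

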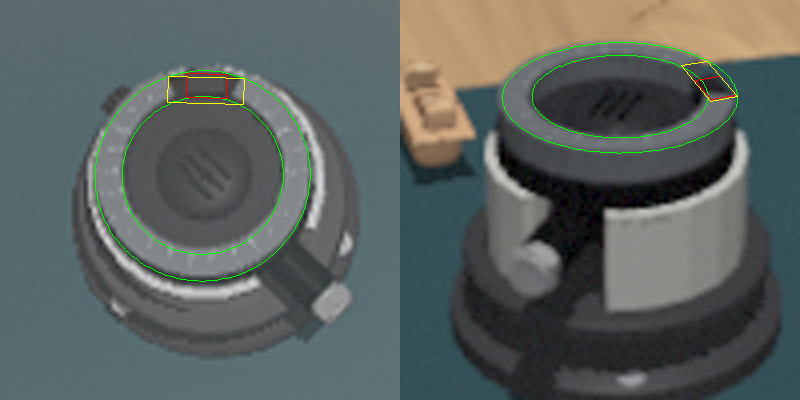

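The model fits both views: the notch is at about 0° azimuth and the inlet at −132°, so −x is at 48°. I'll start the stroke at about 50° and sweep towards 0°. First I close the gripper and touch down lightly.

```bash
cat >> h.py <<'E'
C=np.array([602.2,111.3,110.8])
def rot(a,s=1):
    y=s*np.array([np.cos(a),np.sin(a),0]);z=np.array([0,0,-1.]);return R.from_matrix(np.c_[np.cross(y,z),y,z]).as_quat()
def pos(a,z): return [C[0]+42*np.cos(a),C[1]+42*np.sin(a),z+80]
E
python3 - <<'E'
from h import *
set_gripper(0)
q0=env.read_state()['qpos'];a=np.radians(50);ok=[]
for s in(1,-1):
    j=[env.ik(pos(np.radians(d),170),rot(np.radians(d),s)) for d in(50,25,-5)]
    print(s,[None if x is None else np.round(x,2) for x in j])
    if all(x is not None for x in j): ok.append((max(abs(x[5]) for x in j),s))
s=min(ok)[1];print('s',s)
p=pos(a,170);env.reach([p[0],p[1],330],rot(a,s));env.move_l(p,rate=150);env.hold(.3)
st=env.read_state();f0=st['force'];print(st['time_s'],f0,st['width'])
env.move_l(pos(a,123),rate=80)
hit=env.move_l(pos(a,98),rate=12,f_stop=2);env.hold(.2)
st=env.read_state();print(hit,st['time_s'],st['tool_pos'],st['force']-f0)
np.savez('s.npz',s=s,f0=f0)
E
```

```text
1 [array([ 0.21,  0.51,  1.62, -0.  ,  1.01, -0.67]), array([ 0.18,  0.52,  1.6 , -0.  ,  1.02, -0.26]), array([ 0.15,  0.52,  1.6 , -0.  ,  1.02,  0.23])]
-1 [array([ 0.21,  0.51,  1.62, -0.  ,  1.01,  2.47]), None, None]
s 1
5.4583 [0.56569226 0.55287068 0.21188887] 0.9710314040452612
True 7.45 [629.22581601 143.50775284 192.32609302] [-1.39122145 -0.07295182  4.47505218]
```

```bash
python3 - <<'E'
from h import *
d=np.load('s.npz');s=int(d['s']);f0=d['f0']
z=112.2;log=[];drop=False
for deg in np.arange(48,-12,-1.5):
    a=np.radians(deg);env.move_l(pos(a,z),rot(a,s),rate=15)
    st=env.read_state();F=st['force']-f0;tz=st['tool_pos'][2]-80
    log.append((deg,z,tz,*F))
    if F[2]>9 : break
    z-=np.clip((2.5-F[2])*.12,-.3,.3)
    if tz<110.3: drop=True;break
print(drop,st['time_s']);print(np.round(log,2).tolist())
E
```

```text
True 16.975
[[48.0, 112.2, 112.38, 0.48, -0.2, 2.84], [46.5, 112.24, 112.37, -1.17, 1.04, 3.78], [45.0, 112.39, 112.37, -1.87, 1.24, 3.4], [43.5, 112.5, 112.38, -1.86, 0.75, 0.98], [42.0, 112.32, 112.33, -2.9, 1.12, 3.48], [40.5, 112.44, 112.36, -1.59, 0.31, 1.68], [39.0, 112.34, 112.36, -1.39, 0.0, 2.92], [37.5, 112.39, 112.39, -1.3, 0.29, 1.8], [36.0, 112.31, 112.36, -2.98, 0.83, 4.09], [34.5, 112.5, 112.41, -0.5, 0.2, 2.43], [33.0, 112.49, 112.41, -0.38, -0.45, 1.89], [31.5, 112.42, 112.39, -1.22, 0.44, 1.19], [30.0, 112.26, 112.36, -1.84, 1.72, 2.8], [28.5, 112.29, 112.36, -1.27, 1.66, 2.95], [27.0, 112.35, 112.37, -1.56, 0.95, 1.9], [25.5, 112.28, 112.35, -1.92, 1.65, 4.22], [24.0, 112.48, 112.43, -0.59, -0.96, 1.95], [22.5, 112.42, 112.36, -0.63, 0.43, 2.11], [21.0, 112.37, 112.36, -0.92, 0.82, 2.74], [19.5, 112.4, 112.38, -1.61, 0.11, 2.82], [18.0, 112.44, 112.39, -1.51, -0.47, 2.06], [16.5, 112.38, 112.39, -0.39, -0.02, 1.96], [15.0, 112.32, 112.33, -1.26, 0.69, 2.49], [13.5, 112.32, 112.3, -2.01, 0.35, 1.45], [12.0, 112.19, 112.28, -1.57, 1.66, 1.62], [10.5, 112.09, 112.18, -1.18, 2.54, 2.98], [9.0, 112.15, 112.15, -0.55, 0.37, 2.2], [7.5, 112.11, 112.03, -0.67, 0.77, 2.27], [6.0, 112.08, 112.0, 0.49, 0.47, 1.26], [4.5, 111.93, 111.83, -0.88, -0.82, 0.89], [3.0, 111.74, 111.55, -0.26, -0.7, 0.43], [1.5, 111.49, 111.43, -0.26, -1.03, 0.07], [0.0, 111.2, 111.16, -0.57, -1.33, 0.15], [-1.5, 110.92, 110.92, -1.23, -1.05, -0.34], [-3.0, 110.62, 110.72, -0.78, 0.38, 0.14], [-4.5, 110.33, 110.58, -0.02, 2.22, 1.18], [-6.0, 110.18, 110.47, 1.25, 3.02, 2.09], [-7.5, 110.13, 110.27, 0.49, 3.26, 2.46]]
```

The drop shows clearly: free at about 4.5°, with the far wall felt at about −4°. That puts the notch centre near 0°, matching the image. I'll back off to the centre and look.

```bash
python3 - <<'E'
from h import *
d=np.load('s.npz');s=int(d['s']);f0=d['f0']
a=np.radians(0.3);env.move_l(pos(a,110.3),rot(a,s),rate=15);env.hold(.2)
st=env.read_state();print(st['time_s'],st['tool_pos'],st['force']-f0)
i=viewer.camera('side')[150:300,270:420];j=viewer.camera('top')[130:280,220:370]
cv2.imwrite('pics/n1.png',np.hstack([cv2.resize((np.power(k/255,.6)*255).astype('uint8'),(400,400),interpolation=2) for k in(j,i)]))
E
```

```text
17.7083 [643.8714989  111.22858068 190.02211111] [-1.47354305 -1.53423809 -1.3638064 ]
```

View pics/n1.png

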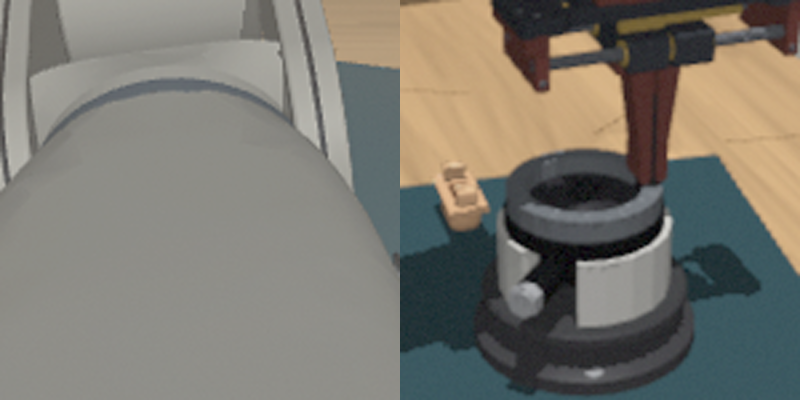

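The side view shows the fingertip in the notch at about (650,175) in the crop. Now I press the tab in small, force-guarded steps.

```bash
python3 - <<'E'
from h import *
d=np.load('s.npz');s=int(d['s']);f0=d['f0']
a=np.radians(0.3);log=[]
for z in np.arange(110,101.9,-.3):
    env.move_l(pos(a,z),rate=8);env.hold(.05)
    st=env.read_state();F=st['force']-f0;log.append((z,st['tool_pos'][2]-80,*F))
    if F[2]>11.5: break
print(st['time_s']);print(np.round(log,2).tolist())
E
```

```text
25.9083
[[110.0, 110.0, -2.48, -2.22, -1.06], [109.7, 109.75, -1.71, -2.67, 0.54], [109.4, 109.49, -1.93, -2.47, 0.91], [109.1, 109.22, -1.31, -2.01, 1.04], [108.8, 108.93, -0.37, -4.2, 1.18], [108.5, 108.58, -0.76, -4.19, 1.27], [108.2, 108.36, -0.35, -3.38, 3.5], [107.9, 108.27, -0.7, -3.69, 4.33], [107.6, 108.22, -1.59, -3.9, 6.94], [107.3, 108.05, -0.84, -3.9, 8.04], [107.0, 107.81, -0.53, -4.03, 8.31], [106.7, 107.56, -1.66, -4.47, 7.79], [106.4, 107.31, -1.79, -4.57, 7.89], [106.1, 107.03, -1.07, -4.52, 8.43], [105.8, 106.72, -2.11, -3.71, 8.14], [105.5, 106.47, -1.58, -3.01, 8.08], [105.2, 106.14, -1.58, -5.35, 9.0], [104.9, 105.87, -0.67, -4.6, 8.53], [104.6, 105.6, -1.61, -3.9, 8.99], [104.3, 105.31, -1.13, -4.43, 8.79], [104.0, 105.02, -1.91, -4.02, 8.46], [103.7, 104.68, -1.98, -4.59, 9.65], [103.4, 104.42, -1.64, -4.1, 8.81], [103.1, 104.15, -2.44, -4.05, 9.4], [102.8, 103.84, -1.4, -4.27, 9.68], [102.5, 103.56, -2.33, -3.49, 8.44], [102.2, 103.24, -2.27, -4.25, 8.97]]
```

```bash
python3 - <<'E'
from h import *
d=np.load('s.npz');s=int(d['s']);f0=d['f0']
log=[];z=102.2
def step(p):
    env.move_l(p,rate=8);env.hold(.08)
    st=env.read_state();F=st['force']-f0;log.append((p[1],p[2]-80,st['tool_pos'][1],st['tool_pos'][2]-80,*F));return F,st
p0=np.array(pos(np.radians(.3),z))
for dy in(-.7,-1.4): F,st=step(p0+[0,dy,0])
p0=p0+[0,dy,0]
for dz in np.arange(.25,3,.25):
    F,st=step(p0-[0,0,dz])
    if F[2]>13: break
print(st['time_s']);print(np.round(log,2).tolist())
E
```

```text
28.2417
[[110.82, 102.2, 111.24, 103.15, -2.01, -1.61, 9.01], [110.12, 102.2, 111.0, 103.1, -1.2, 0.36, 6.98], [110.12, 101.95, 110.99, 103.04, -1.41, 0.88, 8.83], [110.12, 101.7, 111.03, 102.98, -3.51, -0.61, 10.08], [110.12, 101.45, 111.02, 102.9, -2.94, -0.4, 12.11], [110.12, 101.2, 111.0, 102.86, -3.09, 0.65, 12.71], [110.12, 100.95, 111.03, 102.77, -3.66, -0.14, 13.52]]
```

The end stop is reached: the force climbs while z hardly moves, after about 5.2 mm of tab travel. I retract and check.

```bash
python3 - <<'E'
from h import *
f0=np.load('s.npz')['f0']
p=env.read_state()['tool_pos'].copy();x,y=p[0],110.6
env.move_l([x,y,190],rate=15);print(env.read_state()['force']-f0)
env.move_l([x,y,205],rate=30);print(env.read_state()['force']-f0)
env.move_l([x,y,330],rate=150)
env.move_joints([-1.294,.423,1.63,0,1.089,-.019]);env.hold(.3)
print(env.read_state()['time_s'])
ims=[]
for n,x0,y0 in(('top',245,170),('side',285,195)):
    im=viewer.camera(n);cv2.imwrite(f'pics/{n}2.png',im);o=cv2.imread(f'pics/{n}0.png')
    dif=cv2.absdiff(im,o).max(2);print(n,'changed px',(dif>40).sum(),cv2.boundingRect(cv2.findNonZero((dif>40).astype('uint8'))))
    ims.append(cv2.resize((np.power(im[y0:y0+100,x0:x0+100]/255,.5)*255).astype('uint8'),(400,400),interpolation=2))
cv2.imwrite('pics/end.png',np.hstack(ims))
E
```

```text
[-0.73618494 -0.31742131 -0.38412113]
[-1.3683974  -0.72599434 -0.06370398]
33.9083
top changed px 206 (268, 187, 372, 293)
side changed px 67 (20, 238, 344, 222)
```

View pics/end.png

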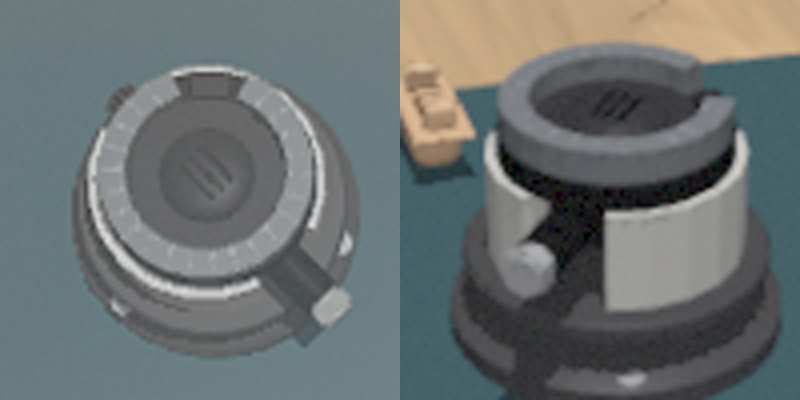

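The tab now looks lower in the notch, but the notch seems to sit about 1 px further right. I'll compare before and after directly.

```bash
python3 - <<'E'
import cv2,numpy as np
from scipy.optimize import minimize
W=[]
for n,x0,y0 in(('top',245,165),('side',285,195)):
    A,B=[cv2.imread(f'pics/{n}{k}.png') for k in(0,2)]
    d=cv2.absdiff(A,B).max(2)[y0:y0+100,x0:x0+105];print(n,(d>25).sum(),(d>40).sum())
    if n=='top':
        ys,xs=np.where(d>25);print(list(zip(xs+x0,ys+y0))[:40])
        # best rotation of the ring annulus / of base+inlet
        g=lambda i:cv2.cvtColor(i,6).astype(float)
        for nm,r0,r1,c in(('ring',18,28,(296.2,213.6)),('body',29,50,(299,222))):
            yy,xx=np.mgrid[:480,:640];r=np.hypot(xx-c[0],yy-c[1]);m=(r>r0)&(r<r1)
            e=[(np.abs(cv2.warpAffine(g(A),cv2.getRotationMatrix2D(c,t,1),(640,480),flags=2)-g(B))[m].mean(),t) for t in np.arange(-6,6.1,.5)]
            print(nm,min(e),e[12])
    for i in(A,B):W.append(cv2.resize((np.power(i[y0:y0+75,x0:x0+100]/255,.5)*255).astype('uint8'),(400,300),interpolation=2))
cv2.imwrite('pics/cmp.png',np.vstack([np.hstack(W[:2]),np.hstack(W[2:])]))
E
```

```text
top 287 118
[(np.int64(292), np.int64(186)), (np.int64(293), np.int64(186)), (np.int64(294), np.int64(186)), (np.int64(295), np.int64(186)), (np.int64(296), np.int64(186)), (np.int64(297), np.int64(186)), (np.int64(298), np.int64(186)), (np.int64(300), np.int64(186)), (np.int64(291), np.int64(187)), (np.int64(292), np.int64(187)), (np.int64(293), np.int64(187)), (np.int64(294), np.int64(187)), (np.int64(295), np.int64(187)), (np.int64(296), np.int64(187)), (np.int64(297), np.int64(187)), (np.int64(298), np.int64(187)), (np.int64(299), np.int64(187)), (np.int64(300), np.int64(187)), (np.int64(288), np.int64(188)), (np.int64(289), np.int64(188)), (np.int64(290), np.int64(188)), (np.int64(291), np.int64(188)), (np.int64(303), np.int64(188)), (np.int64(306), np.int64(188)), (np.int64(287), np.int64(189)), (np.int64(288), np.int64(189)), (np.int64(305), np.int64(189)), (np.int64(306), np.int64(189)), (np.int64(287), np.int64(190)), (np.int64(288), np.int64(190)), (np.int64(305), np.int64(190)), (np.int64(306), np.int64(190)), (np.int64(288), np.int64(191)), (np.int64(304), np.int64(191)), (np.int64(305), np.int64(191)), (np.int64(278), np.int64(192)), (np.int64(288), np.int64(192)), (np.int64(289), np.int64(192)), (np.int64(304), np.int64(192)), (np.int64(278), np.int64(193))]
ring (np.float64(9.816847483222102), np.float64(-1.0)) (np.float64(10.006237006237006), np.float64(0.0))
body (np.float64(2.44495765973826), np.float64(0.0)) (np.float64(2.44495765973826), np.float64(0.0))
side 101 35
```

View pics/cmp.png

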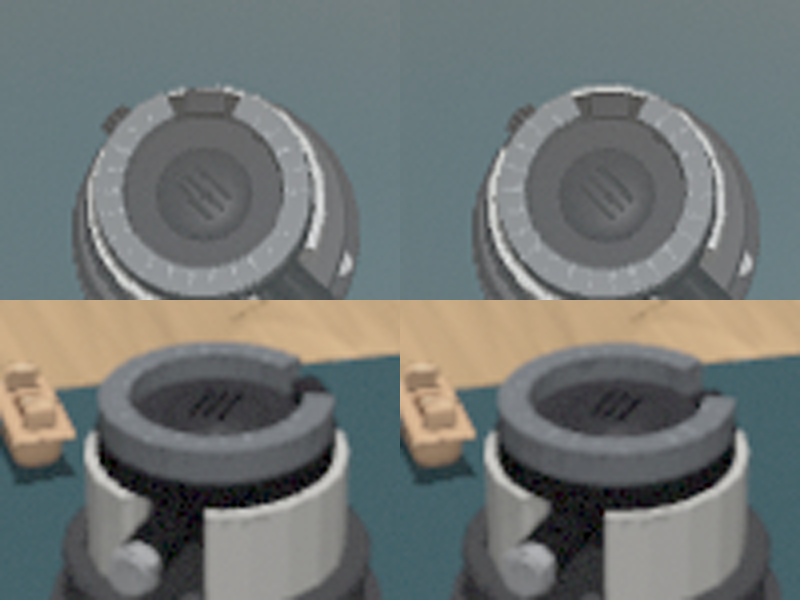

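The tab is clearly lower: the nest rim now shows above it. The case sits level and at the same height, shifted by about 1 px at most, and nothing else was touched. Handing in.

```bash
python3 -c "
from station import env,workorder
print(env.read_state()['time_s']);print(workorder.sign_off())"
```

```text
34.0083
the job is handed in; nothing more can be done
None
```

I stroked the ring, felt the fingertip drop into the notch, pressed the lock tab home, took the hand away and handed the job in at 34 s on the robot's clock.

- **Stroke:** I touched the ring at 4.5 N, then ran the closed fingertip along its top edge from 50° towards the notch, mostly at 1–4 N. It dropped in at about 4° azimuth, close to where the camera fit put the notch (about −1°).
- **Press:** The tab started to give 4.1 mm below the ring's top and moved about 5.2 mm at 8–9 N. It then hit a firm stop, and I ended the press at 13.5 N.
- **Last checks:** After retracting, the force on the tool was back near zero. The pictures show the tab lower in the notch and the case still level at the same height in its nest. I never went near the mouthpiece, lever arm or poppet housing, and did not check them separately.

**Checks that disagreed:**
- The fingertip met the notch's far wall with about 3 N earlier than I expected, and leaned on the near wall with about 4 N sideways during the press. I moved it off the wall before the final push.
- The before-and-after pictures show the ring and notch shifted by about 1 px (1–2 mm). This could be play in the nest or a turn of 1–3°. The best-fit turn was −1° for the ring and 0° for the case body, but the ring's fit was weak.

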